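# Seat the slide carrier on the scanning stage's locating pins

## Task

The four-slide carrier plate has been set down out of place and is perched on top of the two locating pins of the microscope's scanning stage. Nudge it gently with your fingers across the bed until its two holes drop over the pins and it lies flat on the bed, then leave it there with your hand clear. Only push it: do not lift it, do not touch the glass slides, and leave the things standing around the stage where they are.

Things in the scene. Friction and masses are not known exactly. Their poses are not given: they have to be found in the camera images.
- bed (a point): centre of the flat top face, 74 mm above the bench, of the scanning stage's black bed plate, 190 (x) by 260 (y) mm, on a white light base 300 by 300 mm, fixed but perhaps turned on the bench. x points to the far side (two dark motors stick out there, lower than the bed), y left, z up. Only the two pins rise above the bed; a white window 80 by 118 mm lies flush in its middle.
- pin_left (a point): foot of the left steel locating pin, on the bed's top face, 34 mm towards +x and 75 mm towards +y from the bed's centre. The pin is 8 mm across and stands 7 mm above the bed; its upper 4 mm taper to 3 mm across at the tip. Same axes as the bed.
- pin_right (a point): foot of the right locating pin, the same kind, 34 mm towards +x and 75 mm towards -y from the bed's centre.
- carrier: loose aluminium plate 100 (x) by 180 (y) by 8 mm, about 0.25 kg, with plain upright edges. Origin: centre of its underside; x to the far side, y left, z up. Seated, origin and axes match the bed's. It starts 14 to 20 mm too far to the bed's +x, up to 11 mm off in y, turned up to 0.1 rad, lying on both pin tips and its near long edge; the far edge is raised about 10 mm.
- hole_left (a point): centre, at the underside, of the carrier's round through hole, 10 mm across, 34 mm towards the carrier's +x and 75 mm towards its +y: it belongs over the left pin.
- hole_right (a point): centre, at the underside, of the carrier's slotted through hole, 10 mm (x) by 14 mm (y), 34 mm towards the carrier's +x and 75 mm towards its -y: it belongs over the right pin.
- near_edge (a point): middle of the carrier's near long edge, at the underside (50 mm towards the carrier's -x from its origin); it rests on the bed all along, at the start too
- far_edge (a point): middle of the carrier's far long edge, at the underside (50 mm towards the carrier's +x from its origin); about 10 mm above the bed at the start, on the bed once seated
- slides: the four glass slides, 75 by 25.5 mm each, side by side in the carrier's pockets, 2.5 mm below its top face, taking up its middle 114 mm along y. Origin and axes as the carrier's. Not to be touched; the carrier's solid ends (more than 57 mm from its middle along y) and its outer edges may be.
- reagent: bystander: amber glass bottle with black cap, 48 mm across, 85 mm tall, standing on the bench to the left of the stage; origin at the centre of its foot
- oil: bystander: small white dropper bottle with a black tip, 28 mm across, 68 mm tall, on the bench to the left of the stage; origin at the centre of its foot
- mailer: bystander: closed grey and white slide mailer box 84 by 36 by 32 mm lying on the bench to the right of the stage; origin at the centre of its underside
- dish: bystander: closed round dish with a green filling, 64 mm across, 12 mm high, on the bench to the right of the stage; origin at the centre of its underside
Things that resemble listed ones, but are neither listed nor needed, are in the scene too. Of the things like the carrier, leave any that is blue or turquoise; of the rest the smaller one is meant.

How it is judged:
At the end, for the whole second after the job is handed in: both holes are over their pins (round hole within 2.5 mm, slot within 3.5 mm of the pin's centre), the carrier lies flat on the bed (both holes' lower rims within 1.5 mm of it, tilt under 0.02 rad) and is at rest (horizontal distance between hole_left and pin_left below 0.0025 m and horizontal distance between hole_right and pin_right below 0.0035 m and z of each of hole_left, hole_right in the frame of bed below 0.0015 m and angle between the z axis of carrier and the z axis of bed, either way round below 0.02 rad and linear speed of carrier below 0.01 m/s); the robot touches nothing.
It fails at once if the carrier is lifted: both its long edges come more than 4 mm off the bed, or its centre rises more than 12 mm above it (z of each of near_edge, far_edge in the frame of bed above 0.004 m or z of carrier in the frame of bed above 0.012 m).
It fails at once if the glass slides are touched (contact force between any of the fingers, the arm and slides above 0.5 N).
It fails at once if the carrier is forced: pushed or pressed with more than 35 N (contact force between the fingers and carrier above 35 N).
It fails at once if a bystander is moved more than 15 mm (distance of any of reagent, oil, mailer, dish from where it was at the start of the episode above 0.015 m).
It also fails if it takes over 48 s, if anything falls off the work surface, if the arm or the gripper's body presses on something with over 40 N, if the wrist force passes 120 N, or if a joint passes its speed limit or range.

## Robot

A 7-joint arm with a two-finger parallel gripper is mounted at the origin on the work surface. World frame = base frame: x ahead of the robot, y to its left, z up, the work surface at z = 0. Lengths are in m, angles in rad, forces in N, time in s.
With the tool pointing down it reaches from about 0.425 to 0.875 m from the base axis. Payload 4.7 kg.
Tool frame: the origin (TCP) lies on the mounting face of the last link; the fingertips stand 173 mm ahead of it and the grasp point (between the pads) lies 155 mm ahead of it (robot.pinch_z is the distance from the TCP to the grasp point, in m); z points along the fingers, y is the direction in which the jaws open and shut (so a half turn about z gives the same grasp; the last joint's range is limited). The gripper opens to 85 mm and grips with 20 to 120 N. Pads are 22 mm wide; open, the fingers measure 114 mm over their backs; the gripper's body (76 mm by 85 mm) begins 54 mm behind the grasp point. The pads swing forward as they close: fully open they stand 13 mm farther back than shut.
Start: joints at [1.162, 0.321, -0.07, 1.45, 0.023, 1.371, -0.057], TCP at [0.267, -0.593, 0.405] pointing down, gripper open.
Joint ranges: [-2.86, 2.86], [-0.3, 2.09], [-1.38, 1.24], [0.06, 2.45], [-1.56, 4.7], [0.09, 2.05], [-2.69, 2.69]. Speed limits (rad/s): [2.57, 2.57, 3.14, 3.14, 3.14, 3.14, 3.14].

## Interface

Orientations are given as a unit quaternion [x, y, z, w].
In Python, from bench import robot gives the robot as it stands.
- The arm moves only by the shell command python3 -m jog 'ROWS'. ROWS is JSON, a list of rows, each an object with "fingers": the opening, from 0 (shut) to 1 (fully open); "dp": the shift along the tool's x, y, z in mm, a list of three; "turn": the turn, a rotation vector about the tool's x, y, z in rad, a list of three. A call has 1 to 20 rows; each row shifts and turns the commanded pose from where the row before left it, along the tool's axes as they then stand; what a row does not reach is not made up. A row lasts 1/10 s, in which the tool goes at most 50 mm and 8.59 degrees, less where a joint would pass 70% of its speed; a pose out of reach is approached as far as the arm can. A call with a gripper value outside its range is refused whole. The fingers move at their own pace and stop on an object; the grip force is fixed at half the most. Time passes only in rows, so rows that do not move let the fingers close. It gives the time, the measured TCP pose, the force and the opening at its end, in the units of the state.
- robot.sense(): the state, without advancing time (a new reading comes with each control period).
- robot.get_image(name): name is "scene" or "top" or "wrist"; returns a dict with "color" (480x640x3 uint8, red, green, blue), "range_z" (480x640 float32, m along the optical axis (not along the pixel's ray), 0 where there is no reading), "fx", "fy", "cx", "cy" (pixels), "R" (3x3) and "t" (3): a world point X has camera coordinates R X + t. Camera axes: x right, y down, z forward; pixel columns grow to the right and rows downward; lengths in m; the calibration is good to about 2 mm. The wrist camera is an equidistant fisheye: a pixel r from the principal point sees the ray r / f radians off the axis. A picture is of the moment at which its call begins.
- robot.job_done(): hands the job in, once; it reports no verdict.
The state is a dict: "t": time; "q": joint angles; "joint_vel": joint speeds; "joint_torque": joint torques, N m; "tool_pos": TCP position; "tcp_rot": TCP orientation; "ft_force": force on the tool from outside, world axes, zero at the start; "ft_torque": the same for the moment, N m; "width": finger opening in m.
Only numpy, scipy, OpenCV 4.12 (cv2) and the standard library are available. Lean on these libraries where they do the work, as an engineer would, in place of code of your own. Each camera call takes 0.05 s, during which the arm holds its last target.

## Working session

There is one attempt and no reset: what is moved stays moved. The work goes in short steps, Python scripts to look and compute and a shell command to move; the robot and the scene stay as the last step left them, time stands still between calls to the robot, and variables do not carry over. Pictures are saved under pics/ and viewed, and the job is handed in when it is done.

```bash
ls; mkdir -p pics; python3 - <<'E'
from bench import robot
import cv2
s=robot.sense();print(s)
for n in ("scene","top","wrist"):
    im=robot.get_image(n);cv2.imwrite(f"pics/{n}0.png",im["color"][:,:,::-1]);print(n,im["fx"],im["fy"],im["cx"],im["cy"],im["R"],im["t"])
E
```

```text
pics
{'t': 0.0, 'q': array([ 1.16207553,  0.32182963, -0.07008727,  1.4516608 ,  0.02261023,
        1.37077676, -0.05688936]), 'joint_vel': array([-0.00142245, -0.00029164,  0.00024021,  0.00045533, -0.00077856,
        0.00101321, -0.00072802]), 'joint_torque': array([-2.42874130e-04, -4.93576169e+01, -3.82181061e-01, -3.14336979e+01,
        1.28970432e-02,  1.13800916e-02,  3.54715255e-06]), 'tool_pos': array([ 0.26660687, -0.59259103,  0.40362602]), 'tcp_rot': array([ 9.77730737e-01,  2.09861180e-01, -2.49413067e-04, -9.10158140e-04]), 'ft_force': array([-0.20773398, -0.15086249, -0.10506588]), 'ft_torque': array([ 0.03875497,  0.03411153, -0.05345296]), 'width': 0.08508256480649486}
scene 492.10858260174683 492.10858260174683 313.2355324565404 237.70642638418602 [[-0.54651854  0.83719409 -0.02058029]
 [ 0.47263264  0.28806008 -0.83285039]
 [-0.69132906 -0.46489509 -0.55311543]] [ 0.34652771 -0.18847195  1.4065194 ]
top 511.5195570480681 511.5195570480681 315.46183116640924 225.71222098092954 [[-0.00468968 -0.99992319  0.01147245]
 [-0.98466859  0.002617   -0.17441595]
 [ 0.17437253 -0.01211452 -0.98460523]] [-0.07282395  0.54841365  1.08551894]
wrist 371.64829954431775 371.64829954431775 321.5977975914755 244.27729436110096 [[ 0.41079965 -0.91172241 -0.00242883]
 [-0.8681811  -0.39199169  0.30430919]
 [-0.27839759 -0.12290145 -0.95257022]] [-0.64985965 -0.04108492  0.38070431]
```

View pics/scene0.png

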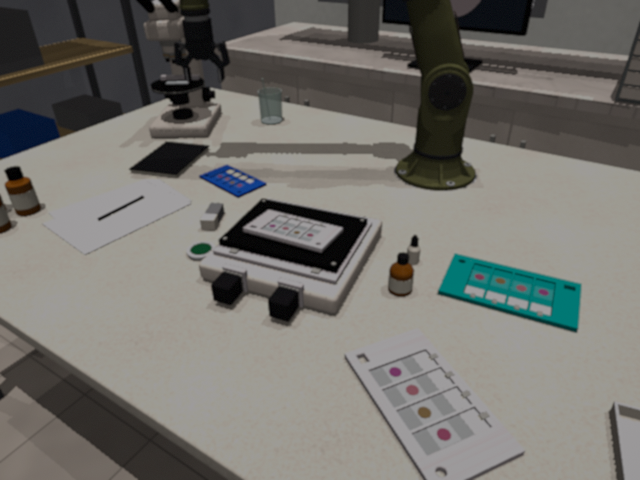

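View pics/top0.png

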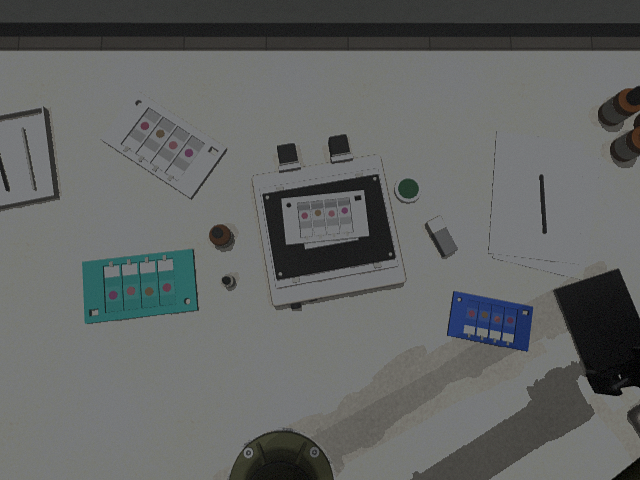

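View pics/wrist0.png

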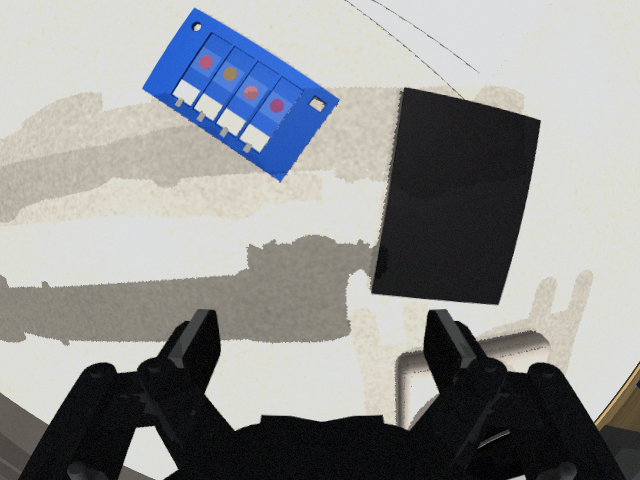

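The candidates in the top view are the small white plate on the bed (325,217), a larger white plate (165,147), a turquoise one (140,285) and a blue one (490,320). I choose the small white one on the stage. Next I check it in a close crop and measure the bed and plate.

```bash
cat > h.py <<'E'
import numpy as np, cv2
from bench import robot
def ray(im,uv):
    uv=np.atleast_2d(uv).astype(float)
    d=np.c_[(uv[:,0]-im["cx"])/im["fx"],(uv[:,1]-im["cy"])/im["fy"],np.ones(len(uv))]
    return -im["R"].T@im["t"], d@im["R"]
def rayfish(im,uv):
    uv=np.atleast_2d(uv).astype(float)
    x=(uv[:,0]-im["cx"])/im["fx"];y=(uv[:,1]-im["cy"])/im["fy"];r=np.hypot(x,y)+1e-12
    d=np.c_[np.sin(r)*x/r,np.sin(r)*y/r,np.cos(r)]
    return -im["R"].T@im["t"], d@im["R"]
def plane(cd,z):
    c,d=cd; s=(z-c[2])/d[:,2]; return c+s[:,None]*d
def projf(im,X):
    p=np.atleast_2d(X)@im["R"].T+im["t"]; rr=np.hypot(p[:,0],p[:,1]); th=np.arctan2(rr,p[:,2])
    return np.c_[im["cx"]+im["fx"]*th*p[:,0]/rr, im["cy"]+im["fy"]*th*p[:,1]/rr]
def proj(im,X):
    p=np.atleast_2d(X)@im["R"].T+im["t"]; return np.c_[im["cx"]+im["fx"]*p[:,0]/p[:,2], im["cy"]+im["fy"]*p[:,1]/p[:,2]]
E
python3 - <<'E'
from h import *
im=robot.get_image("top");c=im["color"]
cv2.imwrite("pics/crop_top.png",cv2.resize(np.clip(c[140:320,240:420,::-1]*1.6,0,255).astype(np.uint8),None,fx=3.3,fy=3.3,interpolation=cv2.INTER_CUBIC))
g=c.max(2); m=(g<60).astype(np.uint8); m[:,:245]=0;m[:,410:]=0;m[:165]=0;m[290:]=0
m=cv2.morphologyEx(m,cv2.MORPH_OPEN,np.ones((3,3)))
n,l,st,ce=cv2.connectedComponentsWithStats(m);k=1+np.argmax(st[1:,4]);print(st[k])
cn=max(cv2.findContours((l==k).astype(np.uint8),cv2.RETR_EXTERNAL,cv2.CHAIN_APPROX_NONE)[0],key=cv2.contourArea)[:,0]
P=plane(ray(im,cn),.074)[:,:2].astype(np.float32)
r=cv2.minAreaRect(P);print("bed",r)
# white plate in bed
hull=np.zeros(g.shape,np.uint8);cv2.fillConvexPoly(hull,cv2.convexHull(cn),1)
hull=cv2.erode(hull,np.ones((9,9)))
print("range", [im["range_z"][v,u] for u,v in ((285,240),(300,205))])
for z,(u,v) in ((0,(228,285)),(0,(407,189))): print(plane(ray(im,(u,v)),z))
E
```

```text
[ 264  176  131  103 6022]
bed ((0.5431476831436157, -0.10161887109279633), (0.19141188263893127, 0.2592249810695648), 9.968001365661621)
range [np.float32(1.1007711), np.float32(1.1023378)]
[[0.42103707 0.1231159  0.        ]]
[[ 0.64373984 -0.29084068  0.        ]]
```

View pics/crop_top.png

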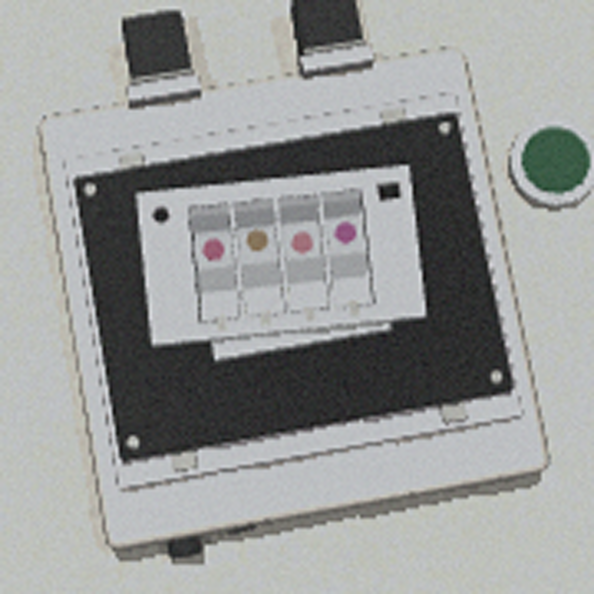

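The crop shows the small white plate on the black bed, with the round hole at left (161,214) and the slot at right (388,190). The bed fits 191×259 mm, which is correct. Next I fit the plate edges and find the finger geometry.

```bash
cat >> h.py <<'E'
from scipy.spatial.transform import Rotation as Ro
def edges(im,g,mids,half,n=40,L=10,rayf=ray):
    pass
E
python3 - <<'E'
from h import *
im=robot.get_image("top");c=im["color"].astype(float).mean(2)
c=cv2.GaussianBlur(c,(3,3),0)
B=np.array([.5431,-.1016]);a=np.radians(9.97)
ex=np.array([np.cos(a),np.sin(a)]);ey=np.array([-ex[1],ex[0]])
# approx corners (full px)
k=lambda x,y:np.array([240+x/3.3,140+y/3.3])
FL,FR,NR,NL=k(137,193),k(410,166),k(426,317),k(153,346)
def fit(p,q,t0,t1):
    d=(q-p)/np.linalg.norm(q-p);nrm=np.array([-d[1],d[0]]);out=[]
    for t in np.linspace(t0,t1,30):
        s=np.arange(-5,5.01,.25);pts=p+t*(q-p)+s[:,None]*nrm
        v=cv2.remap(c.astype(np.float32),pts[:,0].astype(np.float32)[None],pts[:,1].astype(np.float32)[None],cv2.INTER_LINEAR)[0]
        gr=np.abs(np.gradient(v)); i=gr.argmax(); w=slice(max(i-4,0),i+5)
        out.append(pts[i]*0+p+t*(q-p)+nrm*(gr[w]@s[w]/gr[w].sum()))
    o=np.array(out,np.float32);l=cv2.fitLine(o,cv2.DIST_HUBER,0,.01,.01).ravel();return np.cross([l[2],l[3],1],[l[2]+l[0],l[3]+l[1],1])
x=lambda a,b:(lambda r:r[:2]/r[2])(np.cross(a,b))
f=fit(FL,FR,.05,.95);r=fit(FR,NR,.1,.9);l=fit(FL,NL,.1,.9)
# near edge: only outer portions against black
n1=fit(NL,NR,.02,.2)
nn=fit(NL,NR,.9,.99)
C=[x(f,l),x(f,r),x(n1,r),x(n1,l)];print(np.round(C,1))
# top-face heights
tb=lambda P:np.c_[(P[:,:2]-B)@ex,(P[:,:2]-B)@ey]
Pf=plane(ray(im,C[:2]),.074+.018);Pn=plane(ray(im,C[2:]),.074+.008)
print("far L,R in bed",tb(Pf)*1e3);print("near R,L",tb(Pn)*1e3)
hs=np.array([k(161,214),k(388,190)]);print("holes",tb(plane(ray(im,hs),.074+.0165))*1e3)
print("lens",np.linalg.norm(Pf[0]-Pf[1]),np.linalg.norm(Pf[0]-Pn[1]),np.linalg.norm(Pf[1]-Pn[0]))
print("yaw",np.arctan2(*(lambda v:(-v[0],v[1]))((tb(Pf)[0]-tb(Pf)[1]))))
w=robot.get_image("wrist");s=robot.sense()
T=Ro.from_quat(s["tcp_rot"]).as_matrix();cc=-w["R"].T@w["t"]
print("cam in tool",T.T@(cc-s["tool_pos"]),"axis",T.T@w["R"][2],"right",T.T@w["R"][0])
v,u=np.mgrid[290:400,150:480];m=(w["range_z"][v,u]>0)
uv=np.c_[u[m],v[m]];_,d=rayfish(w,uv);dd=d@w["R"].T
P=cc+d*(w["range_z"][v,u][m]/dd[:,2])[:,None];Q=(P-s["tool_pos"])@T
ok=(Q[:,2]<.25)&(Q[:,2]>.1);Q=Q[ok];print(len(Q));i=np.argsort(-Q[:,2])[:400:20];print(np.round(np.c_[Q[i]*1e3,uv[ok][i]],0))
E
```

```text
[[280.6 197.9]
 [363.6 189.6]
 [368.8 235.3]
 [285.5 244.3]]
far L,R in bed [[ 75.13155029  90.24243653]
 [ 61.81535191 -89.09347877]]
near R,L [[-36.80976173 -82.17452279]
 [-24.60262304  97.01819064]]
holes [[ 57.24725665  75.59555395]
 [ 47.07236731 -73.12102347]]
lens 0.17982961840382433 0.1004630089772095 0.09937195274631723
yaw -0.07411681101274004
cam in tool [0.07707191 0.00091693 0.03032154] axis [-3.04236181e-01 -8.25822471e-04  9.52596275e-01] right [4.82880334e-04 9.99999362e-01 1.02113733e-03]
8103
[[ -6. -42. 161. 219. 338.]
 [ -2. -42. 159. 218. 331.]
 [ -3. -42. 159. 218. 333.]
 [ -2.  44. 159. 426. 332.]
 [-11.  44. 158. 423. 351.]
 [ -5. -42. 158. 218. 339.]
 [  5. -42. 158. 216. 318.]
 [ -8. -42. 157. 219. 345.]
 [  6. -42. 157. 215. 317.]
 [-10. -42. 157. 219. 350.]
 [ -4.  44. 157. 426. 339.]
 [  2.  44. 156. 428. 326.]
 [  6. -42. 156. 215. 319.]
 [  9.  43. 156. 430. 312.]
 [  7.  44. 156. 430. 317.]
 [ -3. -42. 156. 216. 339.]
 [ -6. -42. 155. 218. 344.]
 [ -8.  43. 155. 425. 349.]
 [  5.  44. 155. 431. 321.]
 [ -7. -42. 155. 218. 348.]]
```

Measured in the bed frame: carrier centre about (18.9, 4.0) mm, yaw −0.074 rad, edges 179.8×100 mm (matches the spec). The open fingertips sit about 160 mm ahead of the TCP. I'll turn the tool to the bed axes and move over the stage for a closer look.

```bash
python3 -m jog '[{"fingers":0,"dp":[0,0,0],"turn":[0,0,0.125]},{"fingers":0,"dp":[0,0,0],"turn":[0,0,0.124]},{"fingers":0,"dp":[20,-24,0],"turn":[0,0,0]},{"fingers":0,"dp":[20,-24,0],"turn":[0,0,0]},{"fingers":0,"dp":[20,-24,0],"turn":[0,0,0]},{"fingers":0,"dp":[20,-24,0],"turn":[0,0,0]},{"fingers":0,"dp":[20,-24,0],"turn":[0,0,0]},{"fingers":0,"dp":[20,-24,0],"turn":[0,0,0]},{"fingers":0,"dp":[20,-24,0],"turn":[0,0,0]},{"fingers":0,"dp":[20,-24,0],"turn":[0,0,0]},{"fingers":0,"dp":[20,-24,0],"turn":[0,0,0]},{"fingers":0,"dp":[20,-24,0],"turn":[0,0,0]},{"fingers":0,"dp":[20,-24,0],"turn":[0,0,0]},{"fingers":0,"dp":[20,-24,0],"turn":[0,0,0]},{"fingers":0,"dp":[20,-24,0],"turn":[0,0,0]},{"fingers":0,"dp":[20,-24,0],"turn":[0,0,0]},{"fingers":0,"dp":[20,-24,0],"turn":[0,0,0]},{"fingers":0,"dp":[20,-24,0],"turn":[0,0,0]},{"fingers":0,"dp":[20,-24,0],"turn":[0,0,0]},{"fingers":0,"dp":[0,0,0],"turn":[0,0,0]}]'
python3 - <<'E'
from h import *
w=robot.get_image("wrist");cv2.imwrite("pics/w1.png",w["color"][:,:,::-1])
s=robot.sense();T=Ro.from_quat(s["tcp_rot"]).as_matrix();print(s["tool_pos"],T[:,0],s["width"])
cc=-w["R"].T@w["t"]
v,u=np.mgrid[250:440,180:460];m=(w["range_z"][v,u]>0)
uv=np.c_[u[m],v[m]];_,d=rayfish(w,uv);dd=d@w["R"].T
P=cc+d*(w["range_z"][v,u][m]/dd[:,2])[:,None];Q=(P-s["tool_pos"])@T
ok=(Q[:,2]<.2)&(Q[:,2]>.155);Q=Q[ok];print(len(Q),Q.min(0),Q.max(0),np.percentile(Q,[2,98],axis=0))
E
```

```text
t: 2.3
tool_pos: [0.5327, -0.1269, 0.4049]
tcp_rot: [0.996, 0.091, 0.001, -0.001]
ft_force: [-0.3, 1.0, 0.6]
width: 0.0002
[ 0.53176948 -0.12959701  0.40474568] [9.84076282e-01 1.77746129e-01 4.30683896e-04] -0.00021429130916680826
943 [ 0.00682049 -0.0152679   0.15500023] [0.01286281 0.01169432 0.16925706] [[ 0.00735203 -0.0143928   0.15511613]
 [ 0.01259336  0.01102494  0.16801621]]
```

View pics/w1.png

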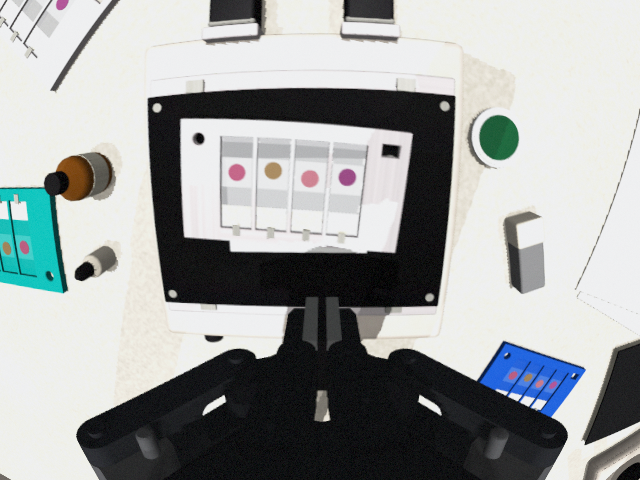

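The wrist view shows the plate perched, with the round hole at (198,138) and the slot at (391,151), and the bystanders well off. I cross-check the plate pose and bed frame from this view.

```bash
cat >> h.py <<'E'
def wpose(w,corn,zf,zn,bed=None):
    # corn: FL,FR,NR,NL pixel
    c=cv2.GaussianBlur(w["color"].astype(np.float32).mean(2),(3,3),0)
    corn=[np.array(p,float) for p in corn]
    def fit(p,q,ts):
        d=(q-p)/np.linalg.norm(q-p);n=np.array([-d[1],d[0]]);o=[]
        for t in ts:
            s=np.arange(-6,6.01,.25);pts=(p+t*(q-p)+s[:,None]*n).astype(np.float32)
            v=cv2.remap(c,pts[None,:,0],pts[None,:,1],cv2.INTER_LINEAR)[0]
            g=np.abs(np.gradient(v));i=g.argmax()
            if g[i]<5: continue
            k=slice(max(i-4,0),i+5);o.append(p+t*(q-p)+n*(g[k]@s[k]/g[k].sum()))
        return np.array(o)
    return fit
E
python3 - <<'E'
from h import *
w=robot.get_image("wrist")
fit=wpose(w,[(0,0)]*4,0,0)
def ln(p,q,ts,z):
    o=fit(np.array(p,float),np.array(q,float),ts);P=plane(rayfish(w,o),z)[:,:2].astype(np.float32)
    return cv2.fitLine(P,cv2.DIST_HUBER,0,1e-4,1e-4).ravel()
t=np.linspace(.08,.92,40)
X=lambda a,b:(lambda r:r[:2]/r[2])(np.cross(np.cross([*a[2:],1],[*(a[2:]+a[:2]),1]),np.cross([*b[2:],1],[*(b[2:]+b[:2]),1])))
b=[ln((150,97),(455,95),t,.074),ln((455,95),(437,306),t,.074),ln((166,301),(437,306),np.r_[np.linspace(.05,.35,15),np.linspace(.8,.95,10)],.074),ln((150,97),(166,301),t,.074)]
C=np.array([X(b[0],b[3]),X(b[0],b[1]),X(b[2],b[1]),X(b[2],b[3])]);B=C.mean(0)
v=C[0]-C[1]+C[3]-C[2];a=np.arctan2(-v[0],v[1]);print("bed",B,a,[np.linalg.norm(C[i]-C[(i+1)%4]) for i in range(4)])
ex=np.array([np.cos(a),np.sin(a)]);ey=np.array([-ex[1],ex[0]])
tb=lambda p:np.round(np.array([(p-B)@ex,(p-B)@ey])*1e3,1)
c=[(181,119),(412,134),(396,252),(184,236)]
f=ln(c[0],c[1],t,.092)
n=ln(c[3],c[2],np.linspace(.03,.18,20),.082)
print("far line yaw",np.arctan2(-f[0]*np.sign(f[1]),abs(f[1]))-a)
# far line ends at left/right: intersect pixel-level corners
print("corners",[tb(plane(rayfish(w,c[i]),z)[0,:2]) for i,z in enumerate((.092,.092,.082,.082))])
print("far line at y",tb(f[2:]),"near line",tb(n[2:]))
print("holes",[tb(plane(rayfish(w,p),.0905)[0,:2]) for p in ((198,138),(391,151))])
print("reagent",tb(plane(rayfish(w,(100,172)),.03)[0,:2]))
E
```

```text
bed [ 0.54616286 -0.10455631] 0.17365299979619117 [np.float64(0.25665419496711317), np.float64(0.18852219365091002), np.float64(0.25860819153807457), np.float64(0.18899117054939227)]
far line yaw -0.07381895998887153
corners [array([71. , 87.6]), array([ 57.5, -91.5]), array([-40.9, -85.8]), array([-27.7,  95.5])]
far line at y [66.3  0.4] near line [-28.8  75. ]
holes [array([54.9, 74.2]), array([ 43.6, -75.8])]
reagent [ 27.2 210.2]
```

The wrist view puts the carrier at about (15, 1.6) mm with the same yaw, −0.074. The top view is coarse at 2 mm per pixel, so I trust the wrist view more. I go beyond the far edge with open fingers so that both can push, in the order left then right, which turns the plate square.

```bash
python3 -m jog '[{"fingers":1,"dp":[28,-7,0],"turn":[0,0,0.005]},{"fingers":1,"dp":[28,-7,0],"turn":[0,0,0]},{"fingers":1,"dp":[28,-6,0],"turn":[0,0,0]},{"fingers":1,"dp":[30,-6,0],"turn":[0,0,0]},{"fingers":1,"dp":[0,0,25],"turn":[0,0,0]},{"fingers":1,"dp":[0,0,30],"turn":[0,0,0]},{"fingers":1,"dp":[0,0,30],"turn":[0,0,0]},{"fingers":1,"dp":[0,0,30],"turn":[0,0,0]},{"fingers":1,"dp":[0,0,25],"turn":[0,0,0]},{"fingers":1,"dp":[0,0,10],"turn":[0,0,0]},{"fingers":1,"dp":[0,0,0],"turn":[0,0,0]},{"fingers":1,"dp":[0,0,0],"turn":[0,0,0]}]'
python3 - <<'E'
from h import *
for n in ("wrist","scene"):
    w=robot.get_image(n);c=w["color"][:,:,::-1]
    if n=="scene": c=cv2.resize(c[170:340,180:420],None,fx=3,fy=3)
    cv2.imwrite(f"pics/{n}2.png",c)
s=robot.sense();d=s["tool_pos"][:2]-[.545,-.103];a=.1737
print(s["tool_pos"],s["ft_force"],d@[np.cos(a),np.sin(a)],d@[-np.sin(a),np.cos(a)],2*np.arctan2(s["tcp_rot"][1],s["tcp_rot"][0]))
E
```

```text
t: 3.6
tool_pos: [0.6394, -0.088, 0.2559]
tcp_rot: [0.996, 0.084, 0.001, 0.0]
ft_force: [0.2, -0.5, -0.7]
width: 0.0855
[ 0.63966416 -0.08751096  0.25664597] [0.21467746 1.07425396 0.05627905] 0.09591660046435221 -0.0011046387964591823 0.16843193718815572
```

View pics/wrist2.png

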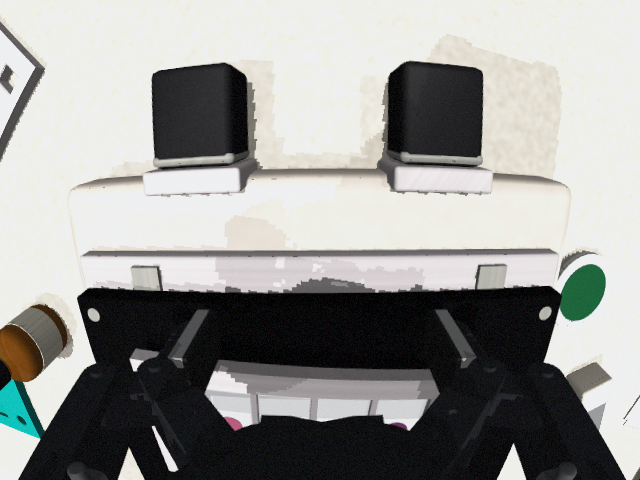

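View pics/scene2.png

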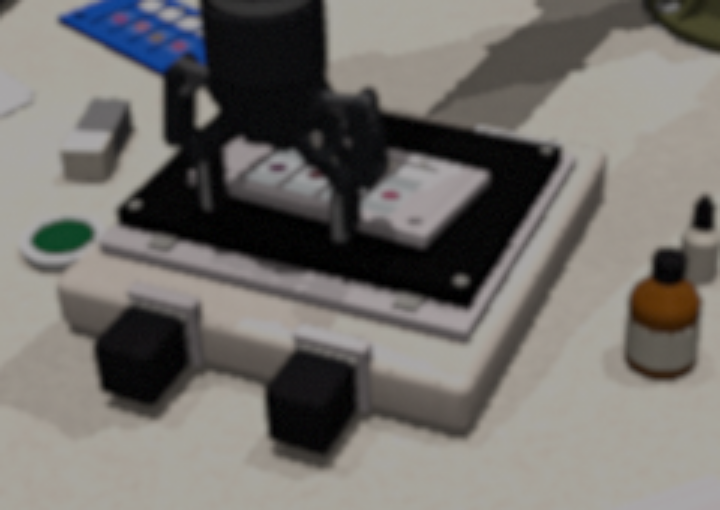

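The fingers hang beyond the far edge, over the black strip and clear of the plate. Now I lower them beside the edge and creep in.

```bash
python3 -m jog '[{"fingers":1,"dp":[0,-2,5],"turn":[0,0,-0.005]},{"fingers":1,"dp":[0,0,5],"turn":[0,0,0]},{"fingers":1,"dp":[0,0,4],"turn":[0,0,0]},{"fingers":1,"dp":[0,0,3],"turn":[0,0,0]},{"fingers":1,"dp":[0,0,0],"turn":[0,0,0]},{"fingers":1,"dp":[-3,0,0],"turn":[0,0,0]},{"fingers":1,"dp":[-3,0,0],"turn":[0,0,0]},{"fingers":1,"dp":[-3,0,0],"turn":[0,0,0]},{"fingers":1,"dp":[-2,0,0],"turn":[0,0,0]},{"fingers":1,"dp":[0,0,0],"turn":[0,0,0]}]'
for i in 1 ; do python3 -m jog '[{"fingers":1,"dp":[-2,0,0],"turn":[0,0,0]},{"fingers":1,"dp":[-2,0,0],"turn":[0,0,0]}]'; done
python3 - <<'E'
from h import *
for n in ("wrist",):
    w=robot.get_image(n);c=w["color"][:,:,::-1]
    cv2.imwrite(f"pics/{n}3.png",c)
w=robot.get_image("scene");cv2.imwrite("pics/scene3.png",cv2.resize(w["color"][170:340,180:420,::-1],None,fx=3,fy=3))
s=robot.sense();d=s["tool_pos"][:2]-[.545,-.103];a=.1737
print(s["tool_pos"],s["ft_force"],d@[np.cos(a),np.sin(a)],d@[-np.sin(a),np.cos(a)],2*np.arctan2(s["tcp_rot"][1],s["tcp_rot"][0]))
E
```

```text
t: 4.7
tool_pos: [0.6275, -0.0873, 0.2379]
tcp_rot: [0.996, 0.087, -0.0, 0.0]
ft_force: [0.2, 0.1, 0.4]
width: 0.0851
t: 4.9
tool_pos: [0.624, -0.0876, 0.2379]
tcp_rot: [0.996, 0.087, 0.001, -0.0]
ft_force: [1.1, 0.4, -2.0]
width: 0.0853
[ 0.6237382  -0.08768264  0.23773603] [ 0.6081112   1.26657926 -0.07643909] 0.08020061816900015 0.0014787143303249743 0.17390706341066248
```

View pics/wrist3.png

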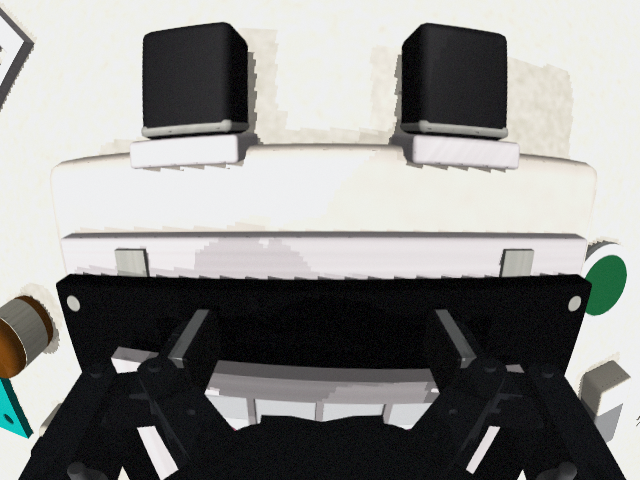

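View pics/scene3.png

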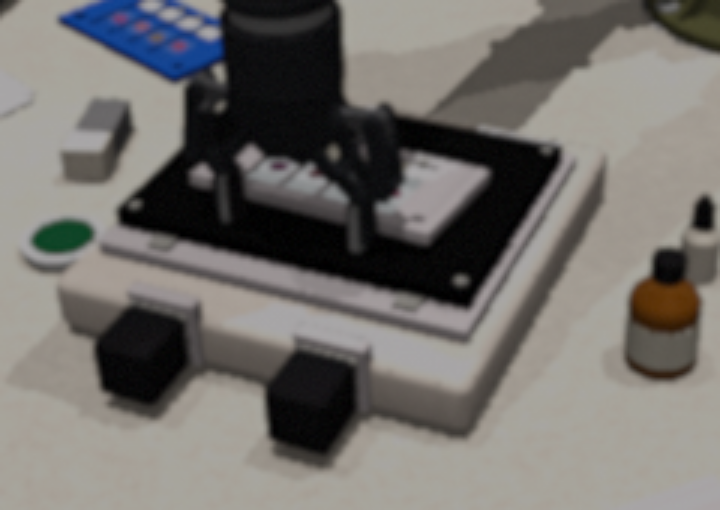

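```bash
python3 -m jog '[{"fingers":1,"dp":[-2,0,0],"turn":[0,0,0]},{"fingers":1,"dp":[-1.5,0,0],"turn":[0,0,0]},{"fingers":1,"dp":[-1.5,0,0],"turn":[0,0,0]}]'; python3 -m jog '[{"fingers":1,"dp":[-1.5,0,0],"turn":[0,0,0]},{"fingers":1,"dp":[-1.5,0,0],"turn":[0,0,0]}]'
python3 -m jog '[{"fingers":1,"dp":[-1.5,0,0],"turn":[0,0,0]},{"fingers":1,"dp":[-1.5,0,0],"turn":[0,0,0]}]'
python3 - <<'E'
from h import *
w=robot.get_image("scene");cv2.imwrite("pics/scene4.png",cv2.resize(w["color"][170:340,180:420,::-1],None,fx=3,fy=3))
w=robot.get_image("top");cv2.imwrite("pics/top4.png",cv2.resize(np.clip(w["color"][140:320,240:420,::-1]*1.6,0,255).astype(np.uint8),None,fx=3.3,fy=3.3,interpolation=cv2.INTER_CUBIC))
s=robot.sense();d=s["tool_pos"][:2]-[.545,-.103];a=.1737
print(s["tool_pos"],s["ft_force"],d@[np.cos(a),np.sin(a)],d@[-np.sin(a),np.cos(a)],2*np.arctan2(s["tcp_rot"][1],s["tcp_rot"][0]))
E
```

```text
t: 5.3
tool_pos: [0.6188, -0.0887, 0.2377]
tcp_rot: [0.996, 0.087, -0.0, 0.0]
ft_force: [1.5, 0.4, -1.3]
width: 0.0857
t: 5.5
tool_pos: [0.6158, -0.0893, 0.2377]
tcp_rot: [0.996, 0.087, -0.0, 0.0]
ft_force: [1.2, 1.0, -0.8]
width: 0.0852
t: 5.7
tool_pos: [0.6129, -0.0898, 0.2377]
tcp_rot: [0.996, 0.087, 0.0, 0.0]
ft_force: [1.5, -0.1, -0.4]
width: 0.0852
[ 0.6127723  -0.08995259  0.23767401] [-0.08297439  0.27100358  0.14888881] 0.06900742336621046 0.0011381273028520157 0.17369485816047361
```

View pics/scene4.png

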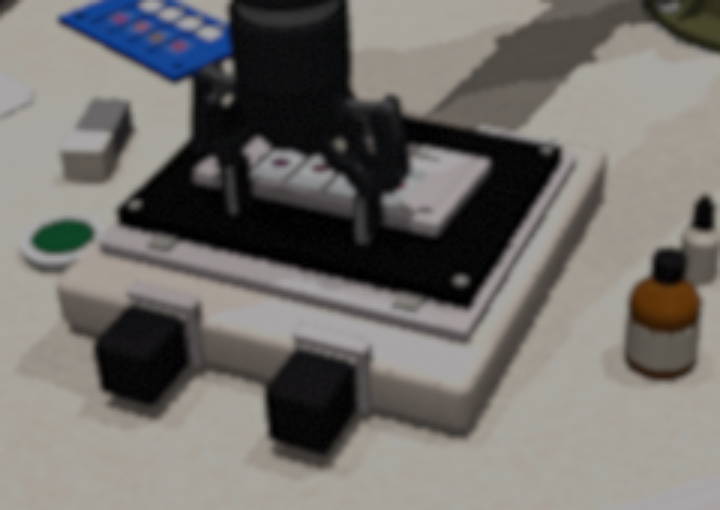

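View pics/top4.png

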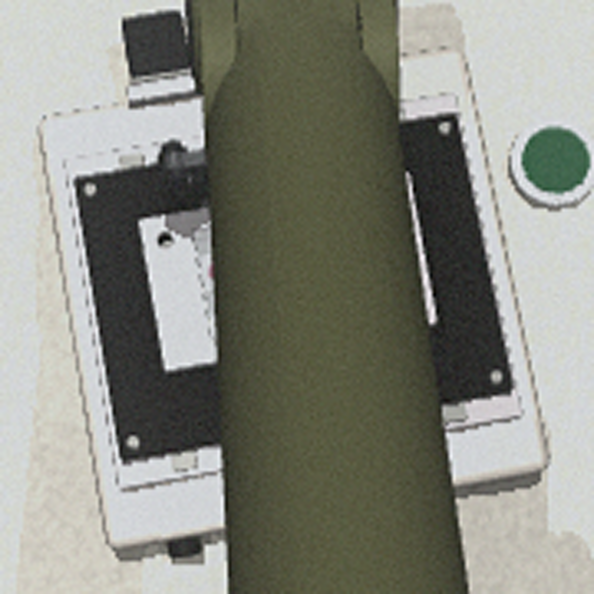

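The plate followed and turned; the left end moved about 14 mm. I back off and look from above again.

```bash
python3 -m jog '[{"fingers":1,"dp":[8,0,0],"turn":[0,0,0]},{"fingers":1,"dp":[2,0,-20],"turn":[0,0,0]},{"fingers":1,"dp":[0,0,-40],"turn":[0,0,0]},{"fingers":1,"dp":[-20,0,-40],"turn":[0,0,0]},{"fingers":1,"dp":[-40,0,-25],"turn":[0,0,0]},{"fingers":1,"dp":[-35,0,0],"turn":[0,0,0]},{"fingers":1,"dp":[0,0,0],"turn":[0,0,0]},{"fingers":1,"dp":[0,0,0],"turn":[0,0,0]}]'
python3 - <<'E'
from h import *
w=robot.get_image("wrist");cv2.imwrite("pics/w5.png",w["color"][:,:,::-1])
cv2.imwrite("pics/w5c.png",cv2.resize(w["color"][90:290,160:480,::-1],None,fx=2.5,fy=2.5,interpolation=cv2.INTER_CUBIC))
E
```

```text
t: 6.6
tool_pos: [0.5293, -0.1048, 0.3632]
tcp_rot: [0.996, 0.086, 0.0, 0.001]
ft_force: [-0.1, 0.6, 0.1]
width: 0.0854
```

View pics/w5.png

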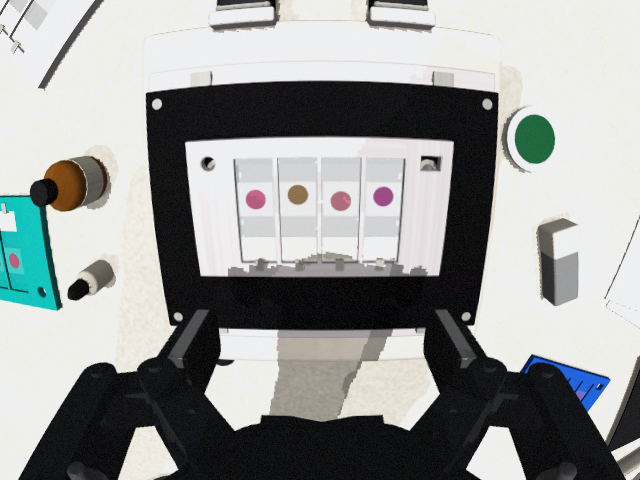

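View pics/w5c.png

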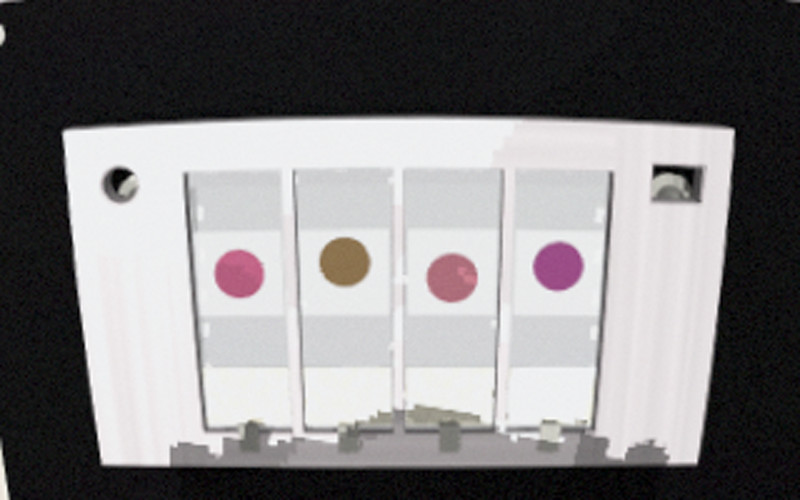

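Both pin tips are now visible through the holes: left hole centre (208,163) with its pin low right, slot centre (431,163) with its pin low and slightly left. I measure the remaining offsets.

```bash
cat > m.py <<'E'
from h import *
import sys
def bedfit(w,guess,tnear):
    fit=wpose(w,[],0,0);t=np.linspace(.08,.92,40)
    def ln(p,q,ts,z):
        o=fit(np.array(p,float),np.array(q,float),ts);P=plane(rayfish(w,o),z)[:,:2].astype(np.float32)
        return cv2.fitLine(P,cv2.DIST_HUBER,0,1e-4,1e-4).ravel()
    X=lambda a,b:(lambda r:r[:2]/r[2])(np.cross(np.cross([*a[2:],1],[*(a[2:]+a[:2]),1]),np.cross([*b[2:],1],[*(b[2:]+b[:2]),1])))
    g=guess;b=[ln(g[0],g[1],t,.074),ln(g[1],g[2],t,.074),ln(g[3],g[2],tnear,.074),ln(g[0],g[3],t,.074)]
    C=np.array([X(b[0],b[3]),X(b[0],b[1]),X(b[2],b[1]),X(b[2],b[3])]);B=C.mean(0)
    v=C[0]-C[1]+C[3]-C[2];a=np.arctan2(-v[0],v[1])
    print("bed",B,a,[round(float(np.linalg.norm(C[i]-C[(i+1)%4])),4) for i in range(4)])
    R=np.array([[np.cos(a),np.sin(a)],[-np.sin(a),np.cos(a)]])
    return B,R
E
python3 - <<'E'
from m import *
w=robot.get_image("wrist")
B,R=bedfit(w,[(147,95),(498,93),(472,330),(174,327)],np.r_[np.linspace(.2,.8,20)])
tb=lambda P:np.round((P[:,:2]-B)@R.T*1e3,1)
k=lambda x,y:(160+x/2.5,90+y/2.5)
print("holes (top rim)",tb(plane(rayfish(w,[k(121,184),k(678,184)]),.088)))
c=[k(63,129),k(735,129),k(698,465),k(102,465)]
print("corners",tb(plane(rayfish(w,c[:2]),.0895)),tb(plane(rayfish(w,c[2:]),.082)))
for y in (75,-75):
    pt=B+R.T@[.034,y/1e3];u=projf(w,[[*pt,.081],[*pt,.074]]);print("pin px crop",(u-[160,90])*2.5)
for n,x0,y0 in(("L",190,145),("R",412,145)):
    cv2.imwrite(f"pics/h5{n}.png",cv2.resize(w["color"][y0:y0+40,x0:x0+40,::-1],None,fx=10,fy=10,interpolation=cv2.INTER_NEAREST))
a=cv2.imread("pics/h5L.png");b=cv2.imread("pics/h5R.png");cv2.imwrite("pics/h5.png",np.hstack([a,b]))
s=robot.sense();print((s["tool_pos"][:2]-B)@R.T)
E
```

```text
bed [ 0.54631399 -0.10348799] 0.17335279904125722 [0.2586, 0.1892, 0.2575, 0.1887]
holes (top rim) [[ 40.3  77.5]
 [ 40.3 -73.1]]
corners [[ 56.3  93.1]
 [ 56.3 -88.3]] [[-43.9 -88.1]
 [-44.2  92.4]]
pin px crop [[137.83920694 203.41961919]
 [144.551867   200.56935282]]
pin px crop [[676.27818237 204.21393422]
 [669.44804687 201.34168769]]
[-0.01598528  0.0021315 ]
```

View pics/h5.png

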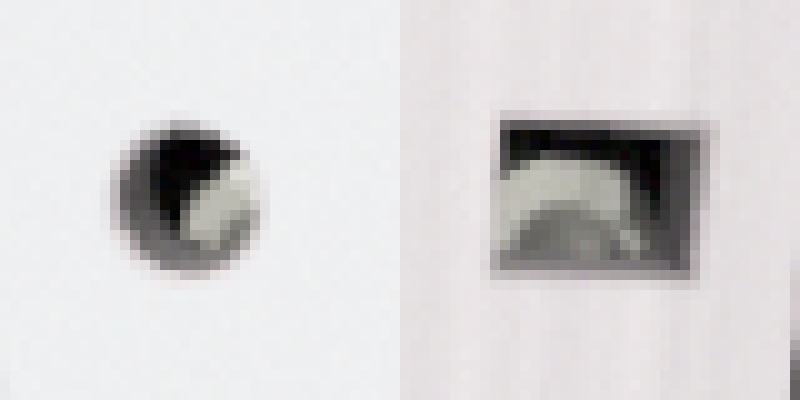

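The plate is now square, at centre about (6.2, 2.2) mm. Y has to come by −2.2 mm before the holes catch, so I nudge the left end with shut fingers at mid-length.

```bash
python3 -m jog '[{"fingers":0,"dp":[5,-20,0],"turn":[0,0,0]},{"fingers":0,"dp":[6,-30,0],"turn":[0,0,0]},{"fingers":0,"dp":[6,-35,0],"turn":[0,0,0]},{"fingers":0,"dp":[5,-30,0],"turn":[0,0,0]},{"fingers":0,"dp":[0,0,25],"turn":[0,0,0]},{"fingers":0,"dp":[0,0,30],"turn":[0,0,0]},{"fingers":0,"dp":[0,0,30],"turn":[0,0,0]},{"fingers":0,"dp":[0,0,17],"turn":[0,0,0]},{"fingers":0,"dp":[0,0,6],"turn":[0,0,0]},{"fingers":0,"dp":[0,0,4],"turn":[0,0,0]},{"fingers":0,"dp":[0,0,0],"turn":[0,0,0]},{"fingers":0,"dp":[0,0,0],"turn":[0,0,0]}]'
cat > st.py <<'E'
from h import *
def st():
    s=robot.sense();d=s["tool_pos"][:2]-[.5463,-.1035];a=.1737
    print("bed xy",d@[np.cos(a),np.sin(a)]*1e3 if 0 else (d@np.array([[np.cos(a),-np.sin(a)],[np.sin(a),np.cos(a)]])*1e3).round(1),"z",s["tool_pos"][2].round(4),"F",s["ft_force"].round(1),"yaw",2*np.arctan2(s["tcp_rot"][1],s["tcp_rot"][0]))
def topc(n):
    w=robot.get_image("top");cv2.imwrite(f"pics/{n}.png",cv2.resize(np.clip(w["color"][160:300,240:380,::-1]*1.6,0,255).astype(np.uint8),None,fx=4,fy=4,interpolation=cv2.INTER_CUBIC))
def wr(n):
    w=robot.get_image("wrist");cv2.imwrite(f"pics/{n}.png",w["color"][:,:,::-1]);return w
E
python3 -c "
from st import *
st();topc('top6');wr('w6')"
```

```text
t: 7.9
tool_pos: [0.5318, 0.0128, 0.2516]
tcp_rot: [0.996, 0.087, 0.001, 0.0]
ft_force: [-0.5, -0.2, 0.2]
width: 0.0003
bed xy [  5.8 117.1] z 0.2516 F [-0.5 -0.2  0.2] yaw 0.17397919042046803
```

View pics/top6.png

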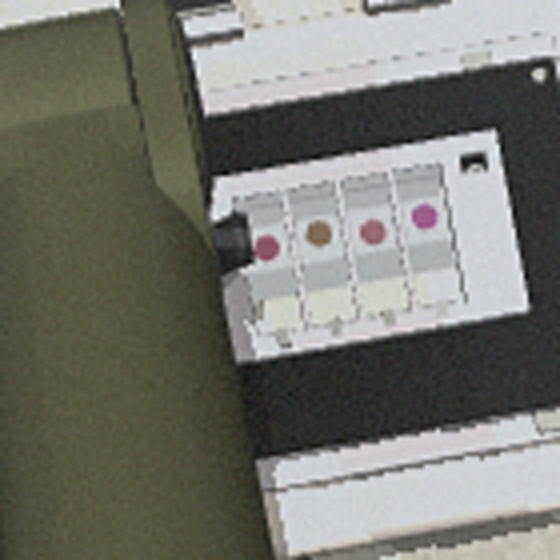

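View pics/w6.png

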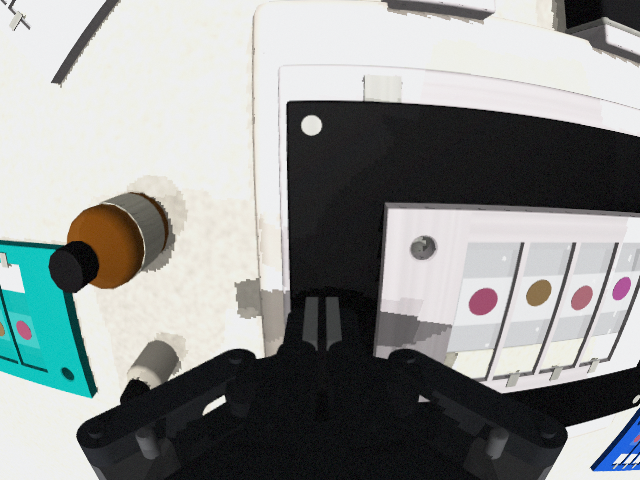

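The fingers stand left of the plate end with the left hole and pin in view. I creep in with small steps and watch them.

```bash
python3 -m jog '[{"fingers":0,"dp":[0,3,0],"turn":[0,0,0]},{"fingers":0,"dp":[0,3,0],"turn":[0,0,0]},{"fingers":0,"dp":[0,2,0],"turn":[0,0,0]},{"fingers":0,"dp":[0,1,0],"turn":[0,0,0]},{"fingers":0,"dp":[0,0,0],"turn":[0,0,0]}]'
python3 -c "
from st import *
st();topc('top7');wr('w7')
a=cv2.imread('pics/w6.png')[180:380,280:480];b=cv2.imread('pics/w7.png')[180:380,280:480]
cv2.imwrite('pics/c7.png',cv2.resize(np.hstack([a,b]),None,fx=2,fy=2))"
```

```text
t: 8.5
tool_pos: [0.5326, 0.0035, 0.2507]
tcp_rot: [0.996, 0.087, -0.0, 0.0]
ft_force: [0.7, -1.0, -0.1]
width: 0.0
bed xy [  5.  107.7] z 0.2507 F [ 0.7 -1.  -0.1] yaw 0.1733308091564943
```

View pics/c7.png

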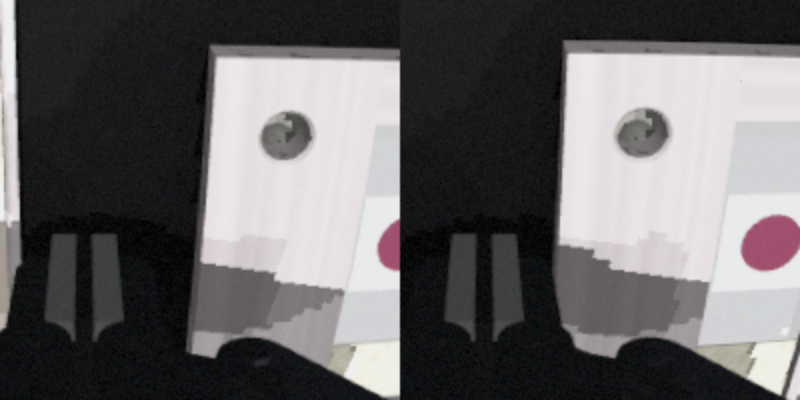

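View pics/top7.png

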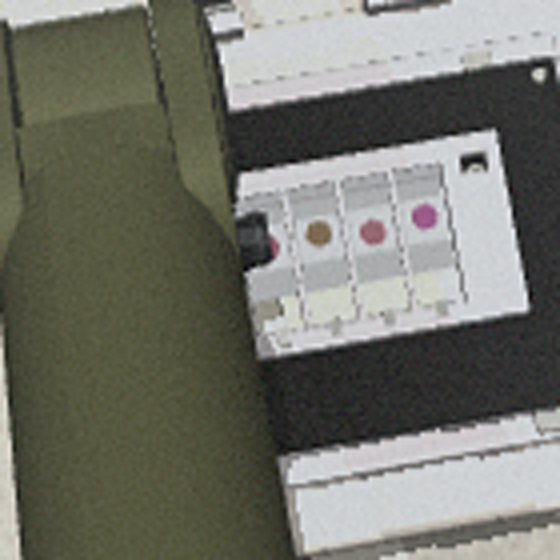

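```bash
python3 -m jog '[{"fingers":0,"dp":[0.5,1,0],"turn":[0,0,0]},{"fingers":0,"dp":[0,1,0],"turn":[0,0,0]},{"fingers":0,"dp":[0,1,0],"turn":[0,0,0]},{"fingers":0,"dp":[0,0,0],"turn":[0,0,0]}]'
python3 -c "
from st import *
st();topc('top8');wr('w8')
a=cv2.imread('pics/w7.png')[180:380,280:480];b=cv2.imread('pics/w8.png')[180:380,280:480]
cv2.imwrite('pics/c8.png',cv2.resize(np.hstack([a,b]),None,fx=2,fy=2))
a=cv2.imread('pics/top7.png')[100:350,400:];b=cv2.imread('pics/top8.png')[100:350,400:]
cv2.imwrite('pics/t8.png',np.hstack([a,b]))"
```

```text
t: 9.0
tool_pos: [0.5336, 0.0012, 0.2506]
tcp_rot: [0.996, 0.087, -0.0, -0.0]
ft_force: [-0.3, 1.3, 0.2]
width: 0.0
bed xy [  5.6 105.3] z 0.2506 F [-0.3  1.3  0.2] yaw 0.17400010177002168
```

View pics/c8.png

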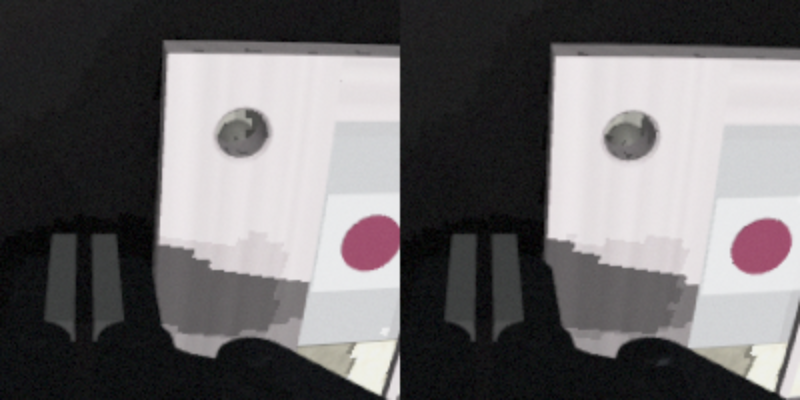

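View pics/t8.png

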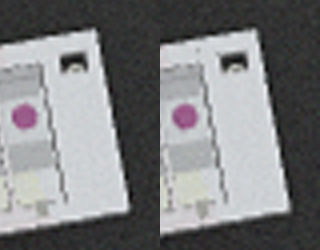

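```bash
python3 -m jog '[{"fingers":0,"dp":[0,1,0],"turn":[0,0,0]},{"fingers":0,"dp":[0,1,0],"turn":[0,0,0]},{"fingers":0,"dp":[0,0.5,0],"turn":[0,0,0]},{"fingers":0,"dp":[0,0,0],"turn":[0,0,0]}]'
python3 -c "
from st import *
st();topc('top9');wr('w9')
a=cv2.imread('pics/w8.png')[180:380,280:480];b=cv2.imread('pics/w9.png')[180:380,280:480]
cv2.imwrite('pics/c9.png',cv2.resize(np.hstack([a,b]),None,fx=2,fy=2))
a=cv2.imread('pics/top8.png')[100:350,400:];b=cv2.imread('pics/top9.png')[100:350,400:]
cv2.imwrite('pics/t9.png',np.hstack([a,b]))"
```

```text
t: 9.5
tool_pos: [0.5341, -0.0017, 0.2507]
tcp_rot: [0.996, 0.087, -0.0, 0.0]
ft_force: [0.2, 1.0, -0.3]
width: -0.0001
bed xy [  5.5 102.4] z 0.2507 F [ 0.2  1.  -0.3] yaw 0.17367659392770166
```

View pics/c9.png

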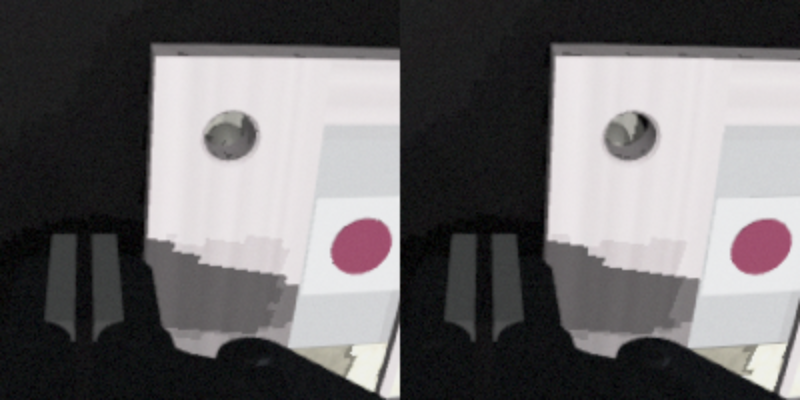

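View pics/t9.png

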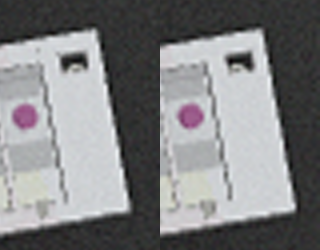

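The plate moved with the fingers by about 2.5 mm. I back off and remeasure from above.

```bash
python3 -m jog '[{"fingers":0,"dp":[0,-8,0],"turn":[0,0,0]},{"fingers":0,"dp":[0,-4,-20],"turn":[0,0,0]},{"fingers":0.5,"dp":[0,0,-35],"turn":[0,0,0]},{"fingers":1,"dp":[0,20,-40],"turn":[0,0,0]},{"fingers":1,"dp":[-6,35,-17],"turn":[0,0,0]},{"fingers":1,"dp":[-6,35,0],"turn":[0,0,0]},{"fingers":1,"dp":[-9,22,0],"turn":[0,0,0]},{"fingers":1,"dp":[0,0,0],"turn":[0,0,0]},{"fingers":1,"dp":[0,0,0],"turn":[0,0,0]}]'
python3 -c "
from st import *
st();w=wr('w10')
cv2.imwrite('pics/w10c.png',cv2.resize(w['color'][90:290,160:480,::-1],None,fx=2.5,fy=2.5,interpolation=cv2.INTER_CUBIC))
a=cv2.resize(w['color'][145:185,190:230,::-1],None,fx=10,fy=10,interpolation=cv2.INTER_NEAREST);b=cv2.resize(w['color'][145:185,412:452,::-1],None,fx=10,fy=10,interpolation=cv2.INTER_NEAREST)
cv2.imwrite('pics/h10.png',np.hstack([a,b]))
"
```

```text
t: 10.5
tool_pos: [0.5306, -0.1037, 0.3627]
tcp_rot: [0.996, 0.086, 0.0, -0.0]
ft_force: [-0.6, 0.5, -0.4]
width: 0.0851
bed xy [-15.5   2.5] z 0.3627 F [-0.6  0.5 -0.4] yaw 0.17269833462929696
```

View pics/w10.png

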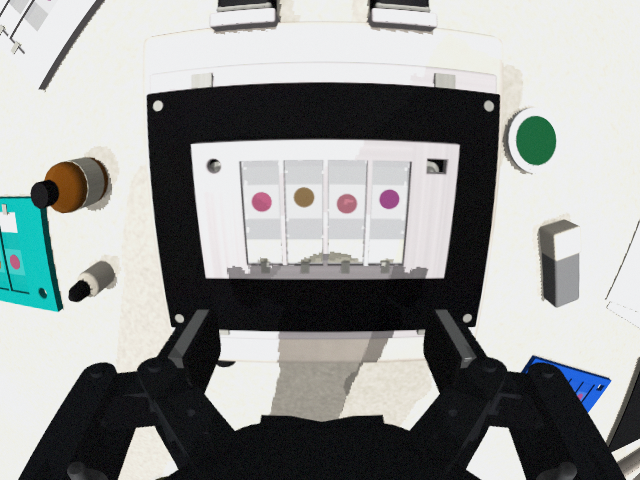

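View pics/w10c.png

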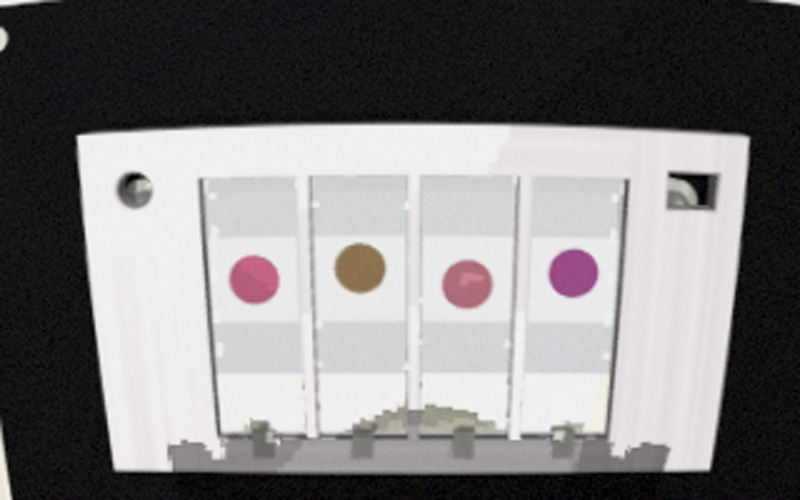

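View pics/h10.png

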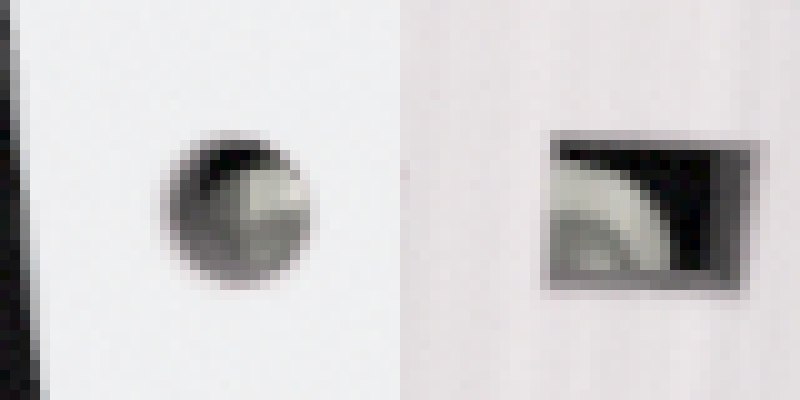

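```bash
python3 - <<'E'
from m import *
w=robot.get_image("wrist")
B,R=bedfit(w,[(148,96),(499,95),(473,331),(175,328)],np.r_[np.linspace(.2,.8,20)])
tb=lambda P:np.round((P[:,:2]-B)@R.T*1e3,1)
h=[(190+23.5,145+21),(412+25,145+21)]
print("holes top rim",tb(plane(rayfish(w,h),.088)))
k=lambda x,y:(160+x/2.5,90+y/2.5)
c=[k(78,136),k(748,136),k(713,471),k(116,471)]
print("corners",tb(plane(rayfish(w,c[:2]),.0895)),tb(plane(rayfish(w,c[2:]),.082)))
# observed pin tip centre (grey disc) 
p=[(190+26.5,145+24.3),(412+18,145+24.5)]
print("pin tips as seen",tb(plane(rayfish(w,p),.081)))
for y in (75,-75):
    pt=B+R.T@[.034,y/1e3];u=projf(w,[[*pt,.081]]);print("pin px pred",u)
E
```

```text
bed [ 0.54620837 -0.10313758] 0.17581133844788144 [0.2582, 0.1888, 0.2583, 0.1893]
holes top rim [[ 39.6  75.3]
 [ 39.8 -75.8]]
corners [[ 55.3  90.1]
 [ 55.5 -90.8]] [[-45.  -91.6]
 [-44.8  89.5]]
pin tips as seen [[ 36.6  75.3]
 [ 36.5 -73. ]]
pin px pred [[217.05472347 172.95399873]]
pin px pred [[432.48076969 173.10828661]]
```

Centre is now about (5.3, −0.6) mm with yaw about 0, and the left pin lines up with its hole in y. What remains is a straight push of about 5 mm on the far edge with both fingers.

```bash
python3 -m jog '[{"fingers":1,"dp":[20,1,0],"turn":[0,0,0]},{"fingers":1,"dp":[30,1,0],"turn":[0,0,0]},{"fingers":1,"dp":[28,1,0],"turn":[0,0,0]},{"fingers":1,"dp":[16,0,0],"turn":[0,0,0]},{"fingers":1,"dp":[0,0,25],"turn":[0,0,0]},{"fingers":1,"dp":[0,0,35],"turn":[0,0,0]},{"fingers":1,"dp":[0,0,35],"turn":[0,0,0]},{"fingers":1,"dp":[0,0,20],"turn":[0,0,0]},{"fingers":1,"dp":[0,0,10],"turn":[0,0,0]},{"fingers":1,"dp":[0,0,0],"turn":[0,0,0]},{"fingers":1,"dp":[0,0,0],"turn":[0,0,0]}]'
python3 -c "
from st import *
st()"
```

```text
t: 11.7
tool_pos: [0.6244, -0.0897, 0.2389]
tcp_rot: [0.996, 0.087, 0.001, 0.0]
ft_force: [0.6, 0.5, 0.8]
width: 0.0854
bed xy [79.4  0.1] z 0.2389 F [0.6 0.5 0.8] yaw 0.17479512786777623
```

Push to about x = 64.5 first (the far edge at about 53), then check.

```bash
python3 -m jog '[{"fingers":1,"dp":[-3,0,1],"turn":[0,0,0]},{"fingers":1,"dp":[-3,0,0],"turn":[0,0,0]},{"fingers":1,"dp":[-3,0,0],"turn":[0,0,0]},{"fingers":1,"dp":[-2,0,0],"turn":[0,0,0]},{"fingers":1,"dp":[-1.5,0,0],"turn":[0,0,0]},{"fingers":1,"dp":[-1.5,0,0],"turn":[0,0,0]},{"fingers":1,"dp":[0,0,0],"turn":[0,0,0]}]'
python3 -c "
from st import *
st()"
python3 -m jog '[{"fingers":1,"dp":[-1,0,0],"turn":[0,0,0]},{"fingers":1,"dp":[-1,0,0],"turn":[0,0,0]},{"fingers":1,"dp":[0,0,0],"turn":[0,0,0]}]'
python3 -c "
from st import *
st()
topc('top11')
w=robot.get_image('scene');cv2.imwrite('pics/scene11.png',cv2.resize(w['color'][170:340,180:420,::-1],None,fx=3,fy=3))"
```

```text
t: 12.4
tool_pos: [0.6097, -0.0929, 0.2367]
tcp_rot: [0.996, 0.087, -0.0, 0.0]
ft_force: [0.7, 0.6, 0.5]
width: 0.0853
bed xy [64.3 -0.5] z 0.2367 F [0.7 0.6 0.5] yaw 0.17376919615560746
t: 12.7
tool_pos: [0.6079, -0.0932, 0.2366]
tcp_rot: [0.996, 0.087, -0.0, 0.0]
ft_force: [0.7, -0.4, 0.3]
width: 0.0858
bed xy [62.5 -0.5] z 0.2366 F [ 0.7 -0.4  0.3] yaw 0.17382970933680864
```

View pics/scene11.png

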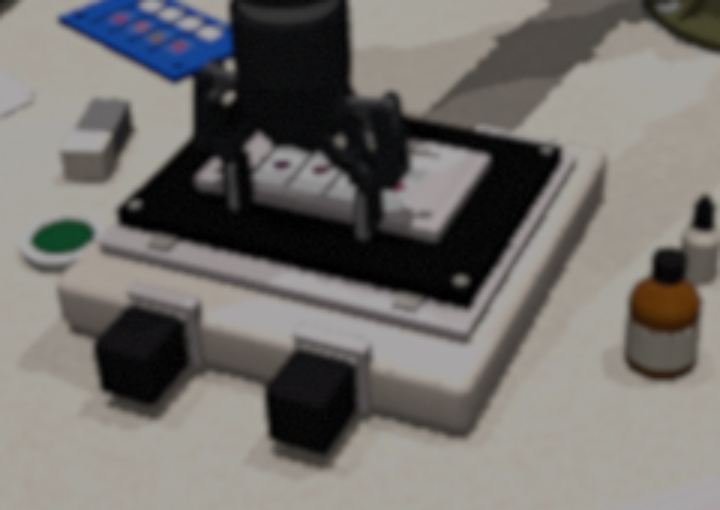

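View pics/top11.png

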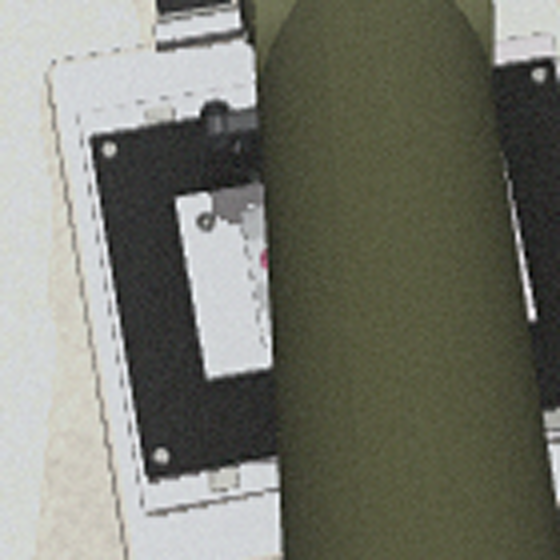

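The plate may already be dropping: its far face looks lower, and the pin is centred in the left hole at (206,221). I push a little more.

```bash
python3 -m jog '[{"fingers":1,"dp":[-0.5,0,0],"turn":[0,0,0]},{"fingers":1,"dp":[-0.5,0,0],"turn":[0,0,0]},{"fingers":1,"dp":[0,0,0],"turn":[0,0,0]}]'
python3 -m jog '[{"fingers":1,"dp":[-0.5,0,0],"turn":[0,0,0]},{"fingers":1,"dp":[0,0,0],"turn":[0,0,0]}]'
python3 -c "
from st import *
st()
topc('top12')
w=robot.get_image('scene');cv2.imwrite('pics/scene12.png',cv2.resize(w['color'][170:340,180:420,::-1],None,fx=3,fy=3))"
```

```text
t: 13.1
tool_pos: [0.6072, -0.0933, 0.2367]
tcp_rot: [0.996, 0.087, 0.0, 0.0]
ft_force: [1.2, 0.1, -1.0]
width: 0.0856
t: 13.3
tool_pos: [0.6066, -0.0934, 0.2367]
tcp_rot: [0.996, 0.087, 0.0, 0.0]
ft_force: [1.6, 0.4, -0.7]
width: 0.0854
bed xy [61.2 -0.5] z 0.2367 F [ 1.6  0.4 -0.7] yaw 0.173817287762527
```

View pics/scene12.png

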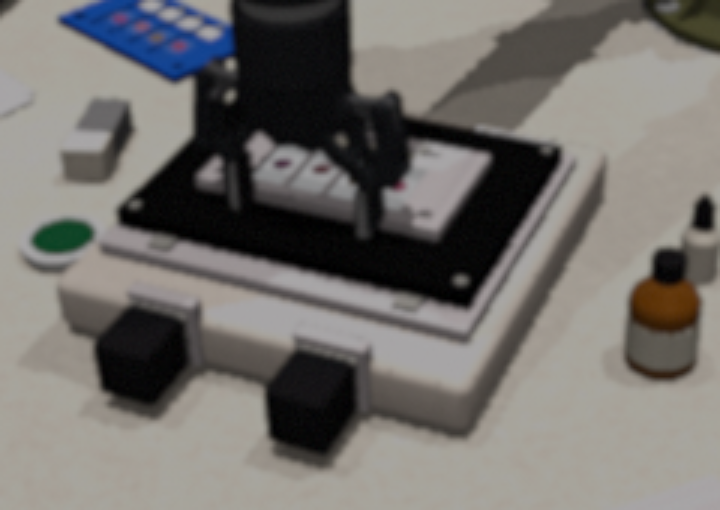

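View pics/top12.png

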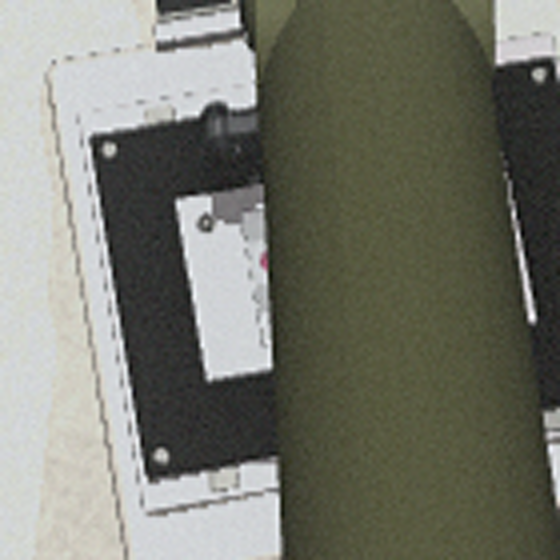

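Force is small, at 1.6 N. I back off and check from above, using depth for flatness.

```bash
python3 -m jog '[{"fingers":1,"dp":[6,0,0],"turn":[0,0,0]},{"fingers":1,"dp":[8,0,-20],"turn":[0,0,0]},{"fingers":1,"dp":[0,0,-40],"turn":[0,0,0]},{"fingers":1,"dp":[-20,0,-40],"turn":[0,0,0]},{"fingers":1,"dp":[-40,0,-26],"turn":[0,0,0]},{"fingers":1,"dp":[-32,0,0],"turn":[0,0,0]},{"fingers":1,"dp":[0,0,0],"turn":[0,0,0]},{"fingers":1,"dp":[0,0,0],"turn":[0,0,0]}]'
cat > flat.py <<'E'
from m import *
from st import *
def flat(n):
    w=wr(n)
    cv2.imwrite(f'pics/{n}c.png',cv2.resize(w['color'][90:290,160:480,::-1],None,fx=2.5,fy=2.5,interpolation=cv2.INTER_CUBIC))
    B=np.array([.5462,-.1034]);a=.1745;R=np.array([[np.cos(a),np.sin(a)],[-np.sin(a),np.cos(a)]])
    def h(x,y,z):
        pt=B+R.T@np.array([x,y])/1e3;u=projf(w,[[*pt,z]])[0];i,j=int(round(u[1])),int(round(u[0]))
        r=w["range_z"][i-3:i+4,j-3:j+4].ravel();v,uu=np.mgrid[i-3:i+4,j-3:j+4]
        c,d=rayfish(w,np.c_[uu.ravel(),v.ravel()]);P=c+d*(r/(d@w["R"][2]))[:,None];return np.median(P[:,2])*1e3
    for x,y in ((43,85),(43,62),(0,66),(-43,85),(-43,66),(43,0),(43,-85),(43,-62),(0,-66),(-43,-85),(80,80),(80,0),(80,-80),(-80,60),(-80,-60),(0,105),(0,-105)): print((x,y),round(h(x,y,.082),1),end="; ")
    print()
E
python3 -c "
from flat import *
st();flat('w13')"
```

```text
t: 14.2
tool_pos: [0.5295, -0.1071, 0.3631]
tcp_rot: [0.996, 0.086, 0.0, 0.0]
ft_force: [0.0, 0.4, -0.6]
width: 0.0852
bed xy [-17.2  -0.7] z 0.3631 F [ 0.   0.4 -0.6] yaw 0.1729272958214172
(43, 85) 82.7; (43, 62) 82.9; (0, 66) 82.8; (-43, 85) 82.5; (-43, 66) 82.6; (43, 0) 82.8; (43, -85) 82.6; (43, -62) 82.7; (0, -66) 82.6; (-43, -85) 82.7; (80, 80) 74.6; (80, 0) 74.6; (80, -80) 74.4; (-80, 60) 74.6; (-80, -60) 74.5; (0, 105) 74.8; (0, -105) 74.5;
```

View pics/w13c.png

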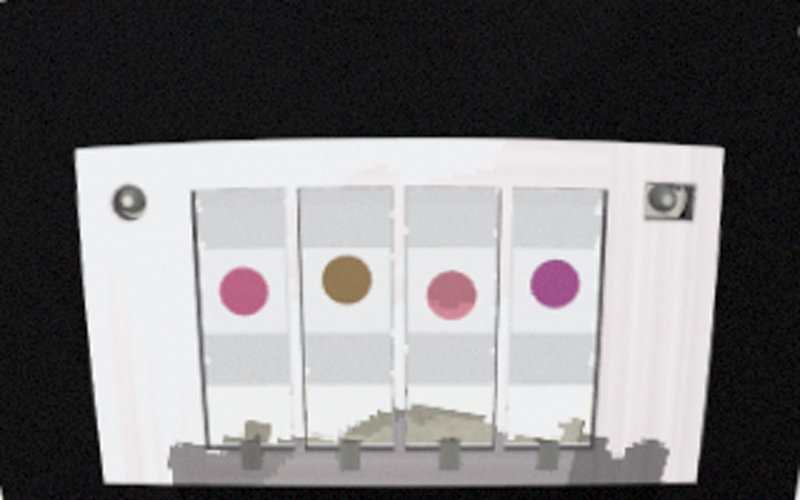

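The plate's top reads 82.5–82.9 mm everywhere against 74.4–74.8 mm for the bed. That makes it 8 mm thick and flat, with a pin standing in each hole at crop (129,202) and (664,200). The hand is 120 mm clear, so I hand the job in.

```bash
python3 -c "
from bench import robot
print(robot.sense()['ft_force']);print(robot.job_done())"
```

```text
[0.18814033 0.00124515 0.05734716]
the job is handed in; nothing more can be done
None
```

The carrier is seated: both holes are over their pins and it lies flat on the bed. I handed the job in at about 14 s of the 48 s.

- **What I did:** I pushed the far edge with both open fingertips, which turned the plate square and slid it to about 6 mm short. I then nudged the left end about 2.5 mm sideways with shut fingers, and pushed the far edge the last 5 mm or so until it dropped. I only pushed it, and kept clear of the slides.
- **Last checks:**
  - By wrist-camera depth, the plate's top is 8.1 ± 0.2 mm above the bed at ten points, so it is flat.
  - A pin shows in each hole. In the slot it sits a little off-centre along its length, about 1–2 mm.
  - The largest horizontal wrist force I read was about 2 N, sampled only between moves. The hand is more than 100 mm clear.
  - The bystanders look unmoved in the pictures; I did not measure them.
- **Disagreements:** The top and wrist cameras differed by 2–3 mm on the plate's first position. I trusted the wrist view, where the pins became visible through the holes after the first push. That view also came out about 0.5–1% small in scale against the known bed and pin spacing.

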